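# Seat the tube block in the dry bath and snap its cover on

### The arm

A 7-joint arm with a two-finger parallel gripper is mounted at the origin on the work surface. World frame = base frame: x ahead of the robot, y to its left, z up, the work surface at z = 0. Lengths are in mm, angles in degrees, forces in N, time in s.
With the tool pointing down it reaches from about 425 to 825 mm from the base axis. Payload 3.6 kg.
Tool frame: the origin (TCP) lies between the finger pads; the fingertips stand 14 mm ahead of it and the grasp point (between the pads) lies 5 mm behind it; z points along the fingers, y is the line along which they close (so a half turn about z gives the same grasp; the last joint's range is limited). The gripper opens to 85 mm and grips with 20 to 120 N. Pads are 22 mm wide; open, the fingers measure 114 mm over their backs; the gripper's body (76 mm by 85 mm) begins 54 mm behind the grasp point. The pads swing forward as they close: fully open they stand 13 mm farther back than shut.
Start: joints at [66.606, 35.231, -0.722, 81.555, 0.464, 63.22, -2.315], TCP at [242.193, -603.164, 245.297] pointing down, gripper open.
Joint ranges: [-178.69, 178.69], [-17.37, 117.87], [-77.05, 75.6], [15.02, 138.74], [-78.02, 258.01], [0.78, 113.62], [-162.83, 162.83]. Speed limits (degrees/s): [159.86, 159.86, 180, 180, 180, 180, 180].

### API

Orientations are given as [roll, pitch, yaw] about the fixed x, y, z axes, in that order (R = Rz(yaw) Ry(pitch) Rx(roll)).
In Python, from cell import * gives the robot as it stands.
- The arm moves only by the shell command python3 -m jog 'ROWS'. ROWS is a JSON object whose key "ticks" holds a list of rows, 1 to 20 of them, each of 5 numbers: the finger opening in mm, then dx, dy, dz in shares of the most that a row can go, 1 being 62.5 mm, then a turn about the tool's z in shares of 90 degrees (1.0 is 90 degrees); each row shifts and turns the commanded pose from where the row before left it, along the tool's axes as they then stand; what a row does not reach is not made up. A row lasts 1/8 s, in which the tool goes at most 62.5 mm and 10.7 degrees, less where a joint would pass 70% of its speed; a pose out of reach is approached as far as the arm can. The fingers move at their own pace and stop on an object; the grip force is fixed at half the most. Time passes only in rows, so rows that do not move let the fingers close. It prints the time, the measured TCP pose, the force, the opening and the grip force at its end. Shift and turn numbers lie between -1 and 1, and a call with a number outside is refused. Input that does not fit is refused with a message, and nothing moves.
- state(): the state, without advancing time (a new reading comes with each control period).
- capture(name): name is "side" or "top"; returns a dict with "img" (400x640x3 uint8, red, green, blue), "vfov" (degrees; the focal length in pixels is half the picture's height over the tangent of half this angle, whatever the lens; pixels are square), "cx", "cy" (the principal point, pixels), "R" (3x3) and "t" (3): a world point X has camera coordinates R X + t. Camera axes: x right, y down, z forward; pixel columns grow to the right and rows downward; lengths in mm; the calibration is good to about 2 mm. A picture is of the moment at which its call begins. There is no depth.
- close_job(): hands the job in; it is judged then, once.
Trained networks look in the newest picture that a camera, given by its name, has taken for a name from the list of things; names that differ only in an ending like _2 or _b are one class to them, and where a whole thing is asked for, a point or a joint stands for the part that bears it (a point fixed in the world has none). Each returns a list of dicts, best first, with "p" (0 to 1); they miss things now and then, are a little off and sometimes report something else, mostly with a low value. They report only what shows in the picture. A call takes as long as a camera call. They do not tell look-alikes from the thing itself.
- recognise(target, camera): "bbox" ([left, top, width, height] in pixels, round what is visible of it).
- pinpoint(target, camera): "xy" ([column, row] in pixels: a listed point, or the origin of a listed thing).
The state is a dict: "time_s": time; "qpos": joint angles; "dq": joint speeds; "joint_torque": joint torques, N m; "tool_pos": TCP position; "eef_rot": TCP orientation; "contact_force": force on the tool from outside, world axes, zero at the start; "wrist_torque": the same for the moment, N m; "grip_width": finger opening in mm; "finger_force": force on a finger pad.
Only numpy, scipy, OpenCV 4.12 (cv2) and the standard library are available. Lean on these libraries where they do the work, as an engineer would, in place of code of your own. Each camera call takes 0.05 s, during which the arm holds its last target. There are 200 camera calls.

### The job

Press the aluminium tube block fully home into the well of the white dry bath, flush with the deck. Then set the smoked cover over it and press straight down until both blue latches snap over its rim, and keep pressing: finish while the gripper's fingers are still pushing the closed cover firmly down. Leave everything else on the bench where it is.

Things in the scene. Friction and masses are not known exactly. Their poses are not given: they have to be found in the camera images.
- bath: White dry bath fixed to the bench, 190 mm (x) x 120 mm (y), 75 mm high, blue control panel on its -x end. Origin under its centre, x to the end away from the panel, z up. On its flat deck, round the well: two blue latches, and four grey guide posts 19 mm high at x = +-34 mm from the well's centre, inner faces at y = +-40 mm, leaning outwards above 6 mm to funnel the cover's rim.
- well (a point): Centre of the dry bath's well at deck level (75 mm above the bench); axes as the bath's. The well is a rectangle 63 mm (x) x 45 mm (y), 30 mm deep, its mouth funnelled to 71 x 53 mm over the top 7.5 mm.
- block: Aluminium tube block 60 mm (x) x 42 mm (y) x 30 mm, eight dark holes on top, about 0.2 kg, loose on the bench. Origin: centre of its underside. It fits the well either way round, its x along the well's x, with 1.5 mm play each side; fully home its underside is 30 mm below the deck and its top flush, only the black fin standing up.
- block_fin (a point): Middle of the top edge of the block's black lifting fin, 54 mm above the block's underside. The fin is 34 mm long (block's x), 12 mm thick (y) and 24 mm high, in the middle of the block's top.
- cover: Smoked clear cover with blue rim and handle, about 0.12 kg, loose on the bench, right way up. Origin: centre of its underside. Rim 100 mm (x) x 76 mm (y), 6 mm thick; hollow dome 76 x 56 mm, its top 41 mm above the origin. It goes on either way round, centred over the well, its x along the well's x. Snapped on, its rim lies flat on the deck with a latch over each short edge.
- cover_handle (a point): Middle of the top of the cover's blue handle bar, 67 mm above its underside. Bar: 50 mm long (cover's x), 12 mm thick, 26 mm high. The latches stop the cover about 14 mm above the deck; pushing through takes about 8 to 12 N, then the resistance drops and a little further down the rim meets the deck, a hard stop. Then keep 8 to 20 N of push on (over 5 N needed).
- latch_far (a joint): Blue spring latch at the well's +x side, 32 mm wide and 25 mm high. Value in m: 0 sprung in (its nose 47 mm from the well's centre, 8.6 mm above the deck), grows as the rim pushes it outwards, about 3 mm (up to 6 if off-centre) when the rim passes.
- latch_near (a joint): The same latch at the well's -x side, beside the control panel.
- red_rack: Bystander: red tube rack 86 x 128 mm, 40 mm high; origin under its centre.
- blue_rack: Bystander: blue tube rack 70 x 110 mm, 30 mm high; origin under its centre.
- orange_jar: Bystander: orange jar with white cap, 35 mm across, 45 mm high; origin under its centre.
- white_jar: Bystander: white jar with red cap, 35 mm across, 45 mm high; origin under its centre.
- beaker: Bystander: yellow cup 72 mm across, 85 mm high; origin under its centre.
- tip_box: Bystander: white tip box with smoked lid and no handle, 85 x 120 mm, 78 mm high; origin under its centre.
- timer: Bystander: white bench timer 50 x 50 mm, 18 mm high; origin under its centre.
Things that resemble listed ones, but are neither listed nor needed, are in the scene too. Of the things that look like the block, the smallest one is meant.

How it is judged:
By the outcome, as a careful person would: the job done as asked, in the order asked, and still so for the second after the job is handed in, while the arm keeps its last pose, push and grip.
It also fails if it takes over 54 s, if anything falls off the work surface, if the arm or the gripper's body presses on something with over 40 N, if the wrist force passes 120 N, or if a joint passes its speed limit or range.

## Working session

There is one attempt and no reset: what is moved stays moved. The work goes in short steps, Python scripts to look and compute and a shell command to move; the robot and the scene stay as the last step left them, time stands still between calls to the robot, and variables do not carry over. Pictures are saved under pics/ and viewed, at most 10 in all, crops included, and the job is handed in when it is done.

```bash
mkdir -p pics; ls
cat > h.py <<'E'
from cell import *
import numpy as np, cv2
def ray(c,uv):
    f=200/np.tan(np.radians(c["vfov"])/2)
    d=np.array([(uv[0]-c["cx"])/f,(uv[1]-c["cy"])/f,1.0]); R=np.array(c["R"]);t=np.array(c["t"])
    return -R.T@t, R.T@d
def atz(c,uv,z):
    o,d=ray(c,uv); return o+d*(z-o[2])/d[2]
def proj(c,X):
    f=200/np.tan(np.radians(c["vfov"])/2)
    p=np.array(c["R"])@np.array(X)+np.array(c["t"]); return np.array([c["cx"]+f*p[0]/p[2],c["cy"]+f*p[1]/p[2]])
def tri(rays):
    A=0;b=0
    for o,d in rays:
        d=d/np.linalg.norm(d);P=np.eye(3)-np.outer(d,d);A=A+P;b=b+P@o
    return np.linalg.solve(A,b)
E
python3 - <<'E'
from h import *
for n in ["side","top"]:
    c=capture(n); cv2.imwrite(f"pics/{n}0.png",c["img"][:,:,::-1])
    o,_=ray(c,(0,0)); print(n,c["vfov"],o.round())
    for k in ["block","block_fin","cover","cover_handle","well","bath","latch_far","latch_near"]:
        print(k,[(np.round(r["xy"],1).tolist(),round(r["p"],2)) for r in pinpoint(k,n)])
s=state(); print(s["time_s"],s["eef_rot"],s["contact_force"])
E
```

```text
pics
side 48.80422258317345 [  73. 1127.  746.]
block [([343.2, 191.0], 0.97), ([262.4, 215.7], 0.63), ([407.2, 195.0], 0.55), ([371.2, 189.4], 0.48), ([312.8, 206.8], 0.39)]
block_fin [([344.5, 174.7], 0.9), ([410.3, 173.4], 0.73), ([371.6, 174.6], 0.57)]
cover [([318.8, 278.3], 0.66), ([373.5, 178.7], 0.63)]
cover_handle [([322.9, 261.0], 0.68)]
well [([310.6, 206.7], 0.56)]
bath [([314.0, 232.0], 0.69)]Traceback (most recent call last):
  File "<stdin>", line 6, in <module>
ValueError: it knows: bath, beaker, block, block_fin, blue_rack, cover, cover_handle, orange_jar, red_rack, timer, tip_box, well, white_jar
```

Run:
```python
from h import *
for n in ["side","top"]:
    c=capture(n); cv2.imwrite(f"pics/{n}0.png",c["img"][:,:,::-1])
    o,_=ray(c,(0,0)); print(n,c["vfov"],o.round())
    for k,z in dict(block=0,block_fin=54,cover=0,cover_handle=67,well=75,bath=0).items():
        print(k,[(np.round(r["xy"],1).tolist(),round(r["p"],2),atz(c,r["xy"],z).round()[:2].tolist()) for r in pinpoint(k,n)])
s=state(); print(s["time_s"],s["eef_rot"],s["contact_force"])
```

```text
side 48.80422258317345 [  73. 1127.  746.]
block [([370.4, 189.5], 0.79, [504.0, -298.0]), ([345.1, 191.1], 0.68, [586.0, -247.0]), ([407.7, 191.9], 0.57, [372.0, -336.0])]
block_fin [([370.0, 176.2], 0.81, [509.0, -298.0]), ([346.2, 177.4], 0.72, [585.0, -253.0]), ([408.9, 175.0], 0.57, [380.0, -367.0])]
cover [([322.1, 277.3], 0.86, [456.0, 257.0])]
cover_handle [([320.4, 260.0], 0.82, [455.0, 271.0])]
well [([304.7, 190.2], 0.69, [661.0, -60.0]), ([311.5, 204.7], 0.68, [597.0, 23.0])]
bath [([313.3, 231.7], 0.64, [575.0, 58.0]), ([260.5, 248.7], 0.59, [679.0, 208.0])]
top 57.549420661919186 [ 454.   -3. 1038.]
block [([400.1, 186.8], 0.82, [593.0, -228.0]), ([427.4, 220.1], 0.58, [496.0, -301.0])]
block_fin [([433.9, 216.4], 0.96, [503.0, -304.0]), ([405.2, 183.9], 0.69, [594.0, -231.0]), ([445.4, 265.7], 0.68, [371.0, -327.0])]
cover [([233.1, 237.9], 0.61, [458.0, 252.0])]
cover_handle [([226.9, 239.8], 0.94, [453.0, 252.0])]
well [([304.9, 189.0], 0.92, [583.0, 42.0])]
bath [([302.3, 195.5], 0.6, [575.0, 53.0])]
1.05 [ 1.79999536e+02 -3.52748163e-03  2.18788523e+01] [-0.27574701  0.51299077 -0.18311716]
```

View pics/side0.png

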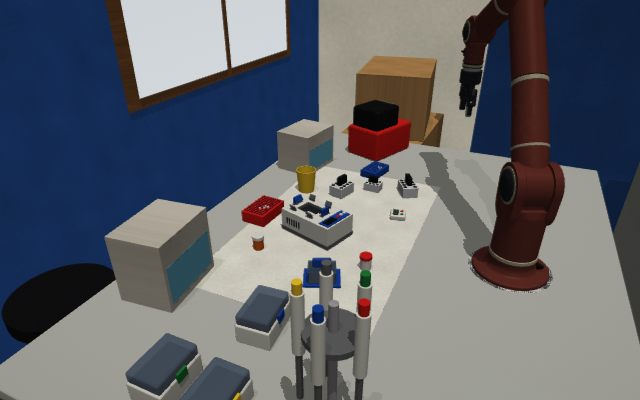

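View pics/top0.png

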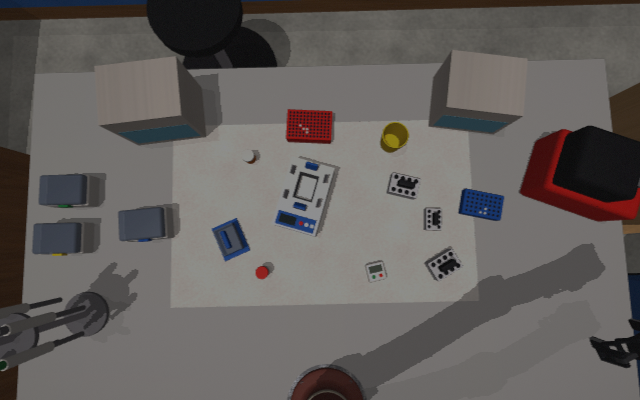

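The side view shows the bath at about (317,220), the cover at (322,275) and three block-like things at (342,187), (373,183) and (408,187). The top view shows the bath at (307,195) and the cover at (231,239). The block candidates in the top view are (404,185), (433,218) and (444,264). The smallest is (433,218), which is (370,183) in the side view. I'll check that in a close crop.

Run:
```python
import cv2,numpy as np
t=cv2.imread("pics/top0.png")
a=cv2.resize(t[160:290,380:480],None,fx=4.4,fy=4.4,interpolation=3)[:572]
b=cv2.resize(t[150:270,205:345],None,fx=2.4,fy=2.4,interpolation=3)
W=np.zeros((572,790,3),np.uint8); W[:a.shape[0],:440]=a; W[:b.shape[0],450:450+b.shape[1]]=b
s=cv2.imread("pics/side0.png")[150:210,320:430]; s=cv2.resize(s,None,fx=3,fy=3,interpolation=3); W[300:480,450:780]=s
cv2.imwrite("pics/crop1.png",W)
```

```text
(no output)
```

View pics/crop1.png

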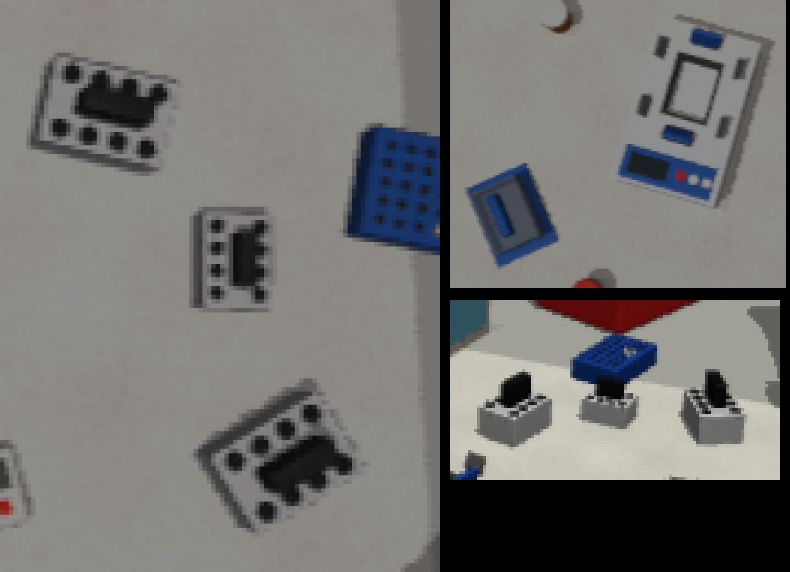

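The crop confirms it: the middle block, at (433,218) in the top view, is clearly the smallest, and its long axis runs along the image's vertical. The cover (231,239) has its handle along its long axis, and the bath panel is toward the robot.

Next I'll measure poses by segmentation in the top view.

```bash
cat > seg.py <<'E'
from h import *
def blobs(c,mask,roi,z,minA=4):
    m=np.zeros_like(mask); x0,y0,x1,y1=roi; m[y0:y1,x0:x1]=mask[y0:y1,x0:x1]
    n,l,st,ce=cv2.connectedComponentsWithStats(m.astype(np.uint8))
    out=[]
    for i in range(1,n):
        if st[i,4]<minA: continue
        ys,xs=np.where(l==i); P=np.array([atz(c,(x,y),z)[:2] for x,y in zip(xs,ys)])
        mu=P.mean(0); C=np.cov((P-mu).T); w,v=np.linalg.eigh(C); a=np.degrees(np.arctan2(v[1,1],v[0,1]))
        out.append((int(st[i,4]),ce[i].round(1).tolist(),mu.round(1).tolist(),round((a+90)%180-90,1),np.sqrt(12*w[::-1]).round(1).tolist()))
    return out
E
python3 - <<'E'
from seg import *
c=capture("top"); I=c["img"].astype(int); r,g,b=I[...,0],I[...,1],I[...,2]
blue=(b-r>40); dark=(I.max(2)<75)
print("R",np.round(c["R"],3).tolist(),c["cx"],c["cy"])
print("bath blue z75+"); [print(x) for x in blobs(c,blue,(265,150,345,240),90)]
print("bath dark z75"); [print(x) for x in blobs(c,dark,(265,150,345,240),75)]
print("cover blue z6"); [print(x) for x in blobs(c,blue,(205,205,258,270),6)]
m=blue.copy();m[:205]=0;m[270:]=0;m[:,:205]=0;m[:,258:]=0
k=cv2.findContours(m.astype(np.uint8),0,1)[0]; k=max(k,key=cv2.contourArea)[:,0]
W=np.array([atz(c,p,6)[:2] for p in k],np.float32); print("rim rect",cv2.minAreaRect(W))
print("block dark z54"); [print(x) for x in blobs(c,dark,(420,205,447,235),54)]
print("block dark z30"); [print(x) for x in blobs(c,dark,(420,205,447,235),30)]
E
```

```text
R [[-0.023, -1.0, -0.006], [-0.995, 0.024, -0.098], [0.098, 0.003, -0.995]] 320.922469255885 201.43143936637412
bath blue z75+
(70, [311.2, 165.6], [643.4, 23.5], np.float64(70.8), [31.0, 16.0])
(58, [299.2, 205.7], [537.8, 57.0], np.float64(72.8), [30.2, 13.6])
(336, [296.7, 221.8], [495.9, 64.3], np.float64(72.7), [104.7, 41.1])
bath dark z75
(32, [293.0, 169.1], [637.9, 72.9], np.float64(-13.7), [21.7, 10.6])
(8, [316.9, 167.6], [640.4, 8.7], np.float64(-33.7), [11.2, 5.8])
(144, [303.5, 183.9], [597.2, 45.4], np.float64(-22.5), [94.2, 58.9])
(21, [325.3, 178.0], [611.6, -13.3], np.float64(-19.0), [20.8, 7.3])
(30, [285.7, 193.4], [572.9, 93.3], np.float64(-15.3), [20.8, 10.2])
(23, [318.2, 202.4], [546.7, 7.2], np.float64(-19.6), [22.5, 7.4])
(36, [300.8, 204.9], [541.0, 53.7], np.float64(63.7), [35.3, 11.8])
(136, [287.1, 218.9], [504.7, 90.5], np.float64(72.0), [43.1, 22.2])
cover blue z6
(282, [234.6, 239.9], [452.8, 246.3], np.float64(16.4), [134.2, 80.9])
(87, [224.7, 239.2], [455.2, 274.2], np.float64(23.4), [51.3, 13.4])
rim rect ((455.4149169921875, 258.0796813964844), (9
[... 208 characters left out ...]
111, [435.8, 218.2], [498.4, -308.8], np.float64(-3.9), [42.0, 21.5])
(8, [428.9, 215.9], [505.1, -290.4], np.float64(-46.8), [8.8, 6.7])
(7, [428.7, 221.0], [491.3, -289.3], np.float64(-12.2), [7.6, 7.0])
(7, [428.7, 226.0], [477.9, -288.6], np.float64(-12.4), [7.6, 7.0])
block dark z30
(42, [424.5, 219.0], [498.1, -284.9], np.float64(-2.9), [58.7, 4.8])
(8, [428.9, 210.9], [520.2, -298.2], np.float64(-46.7), [9.0, 6.9])
(111, [435.8, 218.2], [499.4, -316.2], np.float64(-3.9), [43.0, 22.1])
(8, [428.9, 215.9], [506.4, -297.4], np.float64(-46.8), [9.0, 6.9])
(7, [428.7, 221.0], [492.2, -296.3], np.float64(-12.2), [7.8, 7.2])
(7, [428.7, 226.0], [478.5, -295.5], np.float64(-12.4), [7.8, 7.2])
```

```bash
cat > fit.py <<'E'
from h import *
from scipy.optimize import minimize
S=6
def box(L,W,z): return [(sx*L/2,sy*W/2,z) for sx,sy in((-1,-1),(1,-1),(1,1),(-1,1))]
def hull_parts(L,W,z0,z1):  # side polys then top
    a,b=box(L,W,z0),box(L,W,z1)
    return [[a[i],a[(i+1)%4],b[(i+1)%4],b[i]] for i in range(4)]
def draw(c,roi,pose,polys):
    x0,y0,x1,y1=roi; M=np.zeros(((y1-y0)*S,(x1-x0)*S),np.uint8)
    a=np.radians(pose[2]);ca,sa=np.cos(a),np.sin(a)
    for lab,P in polys:
        q=[proj(c,(pose[0]+ca*p[0]-sa*p[1],pose[1]+sa*p[0]+ca*p[1],p[2])) for p in P]
        q=[((u-x0+.5)*S-.5,(v-y0+.5)*S-.5) for u,v in q]
        cv2.fillPoly(M,[np.round(np.array(q)*16).astype(np.int32)],int(lab),shift=4)
    return M
def cost(c,roi,pose,polys,nl,full=False,bg=None):
    M=draw(c,roi,pose,polys); x0,y0,x1,y1=roi
    A=np.stack([cv2.resize((M==i).astype(np.float32),(x1-x0,y1-y0),interpolation=cv2.INTER_AREA).ravel() for i in range(nl)],1)
    A=np.stack([cv2.GaussianBlur(k.reshape(y1-y0,x1-x0),(3,3),0.5).ravel() for k in A.T],1)
    Y=c["img"][y0:y1,x0:x1].reshape(-1,3).astype(float)
    X=np.linalg.lstsq(A,Y,rcond=None)[0]; R=Y-A@X
    h=np.abs(R); e=np.where(h<25,h*h/2,25*(h-12.5)).mean()
    return (e,X.round(),(A@X).reshape(y1-y0,x1-x0,3)) if full else e
def circ(x,y,r,z): return [(x+r*np.cos(t),y+r*np.sin(t),z) for t in np.linspace(0,6.28,12)]
def blockpolys(o,hy=14.,pitch=13.9,r=3.6):
    # o: camera-facing side normals drawn; sides label 1..4, top 5, holes/fin 6, fin sides 7
    P=[(1+i,s) for i,s in enumerate(hull_parts(60,42,0,30))]+[(5,box(60,42,30))]
    P+=[(6,circ((i-1.5)*pitch,sy*hy,r,30)) for i in range(4) for sy in(-1,1)]
    P+=[(7,s) for s in hull_parts(34,12,30,54)]+[(8,box(34,12,54))]
    return P
def bathpolys():
    P=[(1+i,s) for i,s in enumerate(hull_parts(190,120,0,75))]+[(5,box(190,120,75)),(6,box(71,53,75)),(7,box(63,45,67.5))]
    return P
E
python3 - <<'E'
from fit import *
c=capture("top"); o,_=ray(c,(0,0))
roi=(413,200,452,238)
f=lambda p:cost(c,roi,p[:3],blockpolys(o,p[3]),9)
best=min((minimize(f,[499+dx,-312+dy,-3.7,14],method="Nelder-Mead",options=dict(initial_simplex=np.array([[499+dx,-312+dy,-3.7,14]]+[list(np.array([499+dx,-312+dy,-3.7,14])+d) for d in np.diag([4,4,3,1.5])]),maxiter=150)) for dx,dy in((0,0),(3,3),(-3,-3))),key=lambda r:r.fun)
print("block",best.x.round(2),best.fun); e,X,rec=cost(c,roi,best.x[:3],blockpolys(o,best.x[3]),9,True)
v=np.hstack([c["img"][roi[1]:roi[3],roi[0]:roi[2]],rec.clip(0,255).astype(np.uint8)]); v1=cv2.resize(v,None,fx=5,fy=5,interpolation=0)
roi2=(285,160,325,215)
# well window: deck,funnel,inner; latches/posts as masks by robust cost
def wp(): 
    L=lambda s:[(s*x,y,z) for x,y,z in[(47,-16,75),(47,16,75),(60,16,100),(60,-16,100)]]
    return [(1,box(71,53,75)),(2,box(63,45,67.5))]
roi2=(288,168,322,205)
g=lambda p:cost(c,roi2,p,wp(),3)
rs=[minimize(g,[591+dx,42+dy,-17.6],method="Nelder-Mead",options=dict(initial_simplex=np.array([[591+dx,42+dy,-17.6]]+[list(np.array([591+dx,42+dy,-17.6])+d) for d in np.diag([4,4,3])]),maxiter=150)) for dx,dy in((0,0),(4,3),(-4,-3))]
best=min(rs,key=lambda r:r.fun); print("well",[ (r.x.round(2),round(r.fun,1)) for r in rs])
e,X,rec=cost(c,roi2,best.x,wp(),3,True)
v=np.hstack([c["img"][roi2[1]:roi2[3],roi2[0]:roi2[2]],rec.clip(0,255).astype(np.uint8)]); v2=cv2.resize(v,None,fx=5,fy=5,interpolation=0)
roi3=(255,145,350,250); print(X)
g=lambda p:cost(c,roi3,p,bathpolys(),8)
x0=np.array([591-10,45,-17.6]); r=minimize(g,x0,method="Nelder-Mead",options=dict(initial_simplex=np.array([x0]+[x0+d for d in np.diag([5,5,3])]),maxiter=150)); print("bath(well assumed at centre)",r.x.round(2),r.fun)
W=np.zeros((200,740,3),np.uint8); W[:v1.shape[0],:v1.shape[1]]=v1; W[:v2.shape[0],400:400+v2.shape[1]]=v2
cv2.imwrite("pics/fit1.png",W[...,::-1])
E
```

```text
block [ 498.49 -310.08   -3.81   13.65] 30.624429228603642
well [(array([590.08,  39.87, -17.3 ]), np.float64(249.3)), (array([602.11,  45.62, -19.23]), np.float64(459.2)), (array([590.48,  39.48, -17.27]), np.float64(251.6))]
[[126. 128. 128.]
 [ 23.  22.  23.]
 [128. 128. 127.]]
bath(well assumed at centre) [570.37  33.25 -18.12] 184.47339871712202
```

View pics/fit1.png

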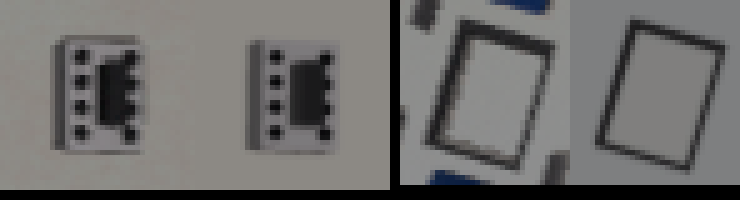

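Both fits match the picture: the block at left and the well ring at right. I'll refine the well model by adding the visible floor, then work out the first move.

```bash
cat > mv.py <<'E'
from h import *
def rel(x,y,z,yaw):
    s=state(); p=np.array(s["tool_pos"]); w=s["eef_rot"][2]
    turn=-((yaw-w+90)%180-90); a=np.radians(w-turn)
    d=np.array([x,y,z])-p
    print("t",round(s["time_s"],2),"at",p.round(1),np.round(s["eef_rot"],2),"F",np.round(s["contact_force"],1),"turn",round(turn,2),"then dx %.1f dy %.1f dz %.1f"%(np.cos(a)*d[0]+np.sin(a)*d[1],np.sin(a)*d[0]-np.cos(a)*d[1],-d[2]))
E
python3 - <<'E'
from fit import *
import fit
from mv import rel
c=capture("top"); roi=(288,168,322,205)
def draw2(c,roi,p,polys):
    base=draw_o(c,roi,p,[(1,box(71,53,75))]); inn=draw_o(c,roi,p,[(1,box(63,45,67.5))]); fl=draw_o(c,roi,p,[(1,box(63,45,45))])
    M=base.copy(); M[inn>0]=3; M[(inn>0)&(fl>0)]=2
    M2=draw_o(c,roi,p,[(4,[(s*x,y,z) for x,y,z in q]) for s in(1,-1) for q in([(47,-16,75),(47,16,75),(47,16,100),(47,-16,100)],[(47,-16,100),(47,16,100),(60,16,100),(60,-16,100)])])
    M[M2>0]=4
    return M
draw_o=fit.draw; fit.draw=draw2
g=lambda p:cost(c,roi,p,None,5)
for dx,dy in((0,0),(3,-3),(-3,3)):
    x0=np.array([590+dx,40+dy,-17.3]); r=minimize(g,x0,method="Nelder-Mead",options=dict(initial_simplex=np.array([x0]+[x0+d for d in np.diag([3,3,2])]),maxiter=150)); print(r.x.round(2),round(r.fun,1))
print(cost(c,roi,r.x,None,5,True)[1].tolist())
rel(498.5,-310.1,130,-3.8)
E
```

```text
[590.82  39.94 -17.17] 129.7
[590.65  40.04 -17.01] 129.0
[590.66  39.77 -17.05] 130.0
[[134.0, 134.0, 132.0], [38.0, 37.0, 39.0], [136.0, 136.0, 134.0], [18.0, 16.0, 17.0], [37.0, 51.0, 79.0]]
t 1.2 at [ 242.2 -603.2  245.3] [-180.     -0.     21.88] F [0.5 0.  0.1] turn 25.68 then dx 236.3 dy -309.4 dz 115.3
```

The manual's scale: shifts go in shares of 62.5 mm and turns go in shares of 90 degrees. Converting my numbers, -31 mm is -0.496, 23.6 mm is 0.3776, 8.56 degrees / 90 = 0.0951.

```bash
python3 -m jog '{"ticks": [[50, 0, 0, 0, 0.0951], [50, 0, 0, 0, 0.0951], [50, 0, 0, 0, 0.0951], [50, 0.3776, -0.496, 0.184, 0], [50, 0.3776, -0.496, 0.184, 0], [50, 0.3776, -0.496, 0.184, 0], [50, 0.3776, -0.496, 0.184, 0], [50, 0.3776, -0.496, 0.184, 0], [50, 0.3776, -0.496, 0.184, 0], [50, 0.3776, -0.496, 0.184, 0], [50, 0.3776, -0.496, 0.184, 0], [50, 0.3776, -0.496, 0.184, 0], [50, 0.3776, -0.496, 0.184, 0], [50, 0, 0, 0, 0], [50, 0, 0, 0, 0]]}'
python3 - <<'E'
from mv import *
rel(498.5,-310.1,47,-3.8)
c=capture("side"); cv2.imwrite("pics/s1.png",cv2.resize(c["img"][120:220,300:440,::-1],None,fx=5,fy=5,interpolation=3))
E
```

```text
time_s: 3.08
tool_pos: [497.9, -310.3, 130.5]
eef_rot: [179.9, 0.0, -3.8]
contact_force: [-0.4, 0.1, 0.1]
grip_width: 50.0
finger_force: 0.0
t 3.08 at [ 497.9 -310.3  130.5] [ 1.7994e+02  2.0000e-02 -3.8200e+00] F [-0.4  0.1  0.1] turn -0.02 then dx 0.6 dy -0.2 dz 83.5
```

View pics/s1.png

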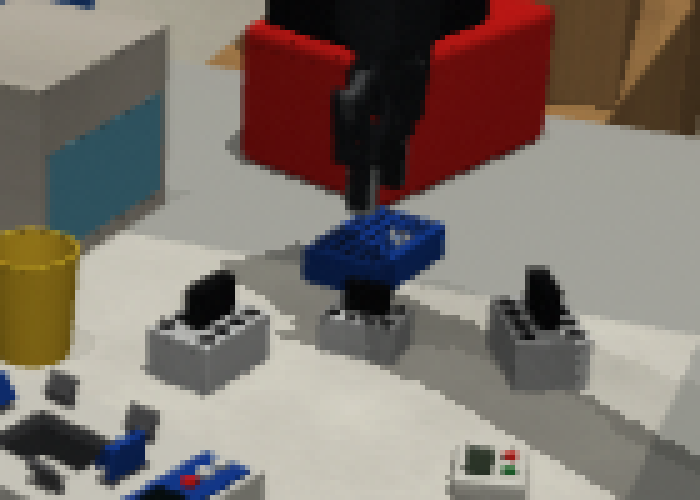

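The side crop shows the fingers directly above the small block's fin (crop (375,290)) and clear of the blue rack. I'll descend and grip.

Scaled: 21 mm is 0.336, 15 mm is 0.24.

```bash
python3 -m jog '{"ticks": [[50, 0.0096, 0, 0.336, 0], [50, 0, 0, 0.336, 0], [50, 0, 0, 0.336, 0], [50, 0, 0, 0.24, 0], [50, 0, 0, 0.064, 0], [50, 0, 0, 0.016, 0], [50, 0, 0, 0, 0]]}' && python3 -m jog '{"ticks": [[30, 0, 0, 0, 0], [20, 0, 0, 0, 0], [8, 0, 0, 0, 0], [0, 0, 0, 0, 0], [0, 0, 0, 0, 0], [0, 0, 0, 0, 0], [0, 0, 0, 0, 0], [0, 0, 0, 0, 0]]}'
```

```text
time_s: 4.0
tool_pos: [499.2, -309.9, 48.0]
eef_rot: [180.0, -0.1, -3.8]
contact_force: [-0.6, 1.1, 0.3]
grip_width: 50.4
finger_force: 0.0
time_s: 5.0
tool_pos: [499.0, -309.3, 47.5]
eef_rot: [-180.0, -0.0, -3.8]
contact_force: [-1.0, 2.0, 2.7]
grip_width: 10.2
finger_force: 61.6
```

Scaled: -40 mm is -0.64, -35 mm is -0.56, 6.7 degrees / 90 = 0.0744.

```bash
python3 -m jog '{"ticks": [[0, 0, 0, -0.32, 0], [0, 0, 0, -0.56, 0], [0, 0, 0, -0.64, 0], [0, 0, 0, -0.56, 0.0744], [0, 0, 0, 0, 0.0744], [0, 0, 0, 0, 0]]}'
python3 - <<'E'
from mv import *
rel(591.2,39.8,177,-17.2)
E
```

```text
time_s: 5.75
tool_pos: [498.3, -309.6, 176.9]
eef_rot: [180.0, 0.1, -17.1]
contact_force: [0.6, -0.6, -1.7]
grip_width: 10.9
finger_force: 60.9
t 5.75 at [ 498.3 -309.6  176.9] [ 1.7997e+02  6.0000e-02 -1.7140e+01] F [ 0.6 -0.6 -1.7] turn 0.06 then dx -14.6 dy -361.2 dz -0.1
```

Scaled: -45 mm is -0.72, -40 mm is -0.64.

```bash
python3 -m jog '{"ticks": [[0, -0.0234, -0.32, 0, 0], [0, -0.0234, -0.64, 0, 0], [0, -0.0234, -0.64, 0, 0], [0, -0.0234, -0.64, 0, 0], [0, -0.0234, -0.72, 0, 0], [0, -0.0234, -0.72, 0, 0], [0, -0.0234, -0.72, 0, 0], [0, -0.0234, -0.64, 0, 0], [0, -0.0234, -0.48, 0, 0], [0, -0.0234, -0.256, 0, 0], [0, 0, 0, 0, 0], [0, 0, 0, 0, 0], [0, 0, 0, 0, 0]]}'
python3 - <<'E'
from mv import *
rel(591.2,39.8,123,-17.2)
for n,r in(("side",(100,250,250,380)),("top",(110,250,250,360))):
    c=capture(n); cv2.imwrite(f"pics/{n}2.png",cv2.resize(c["img"][r[0]:r[1],r[2]:r[3],::-1],None,fx=4,fy=4,interpolation=3))
a=cv2.imread("pics/side2.png");b=cv2.imread("pics/top2.png")
W=np.zeros((600,800,3),np.uint8); a=cv2.resize(a,(400,461));b=cv2.resize(b,(390,496));W[:461,:400]=a;W[:496,405:795]=b;cv2.imwrite("pics/v2.png",W)
E
```

```text
time_s: 7.38
tool_pos: [591.4, 37.5, 177.4]
eef_rot: [179.9, -0.0, -17.4]
contact_force: [-0.1, -0.9, -1.7]
grip_width: 10.5
finger_force: 60.8
t 7.38 at [591.4  37.5 177.4] [ 1.7994e+02 -1.0000e-02 -1.7370e+01] F [-0.1 -0.9 -1.7] turn -0.17 then dx -0.9 dy -2.1 dz 54.4
```

View pics/v2.png

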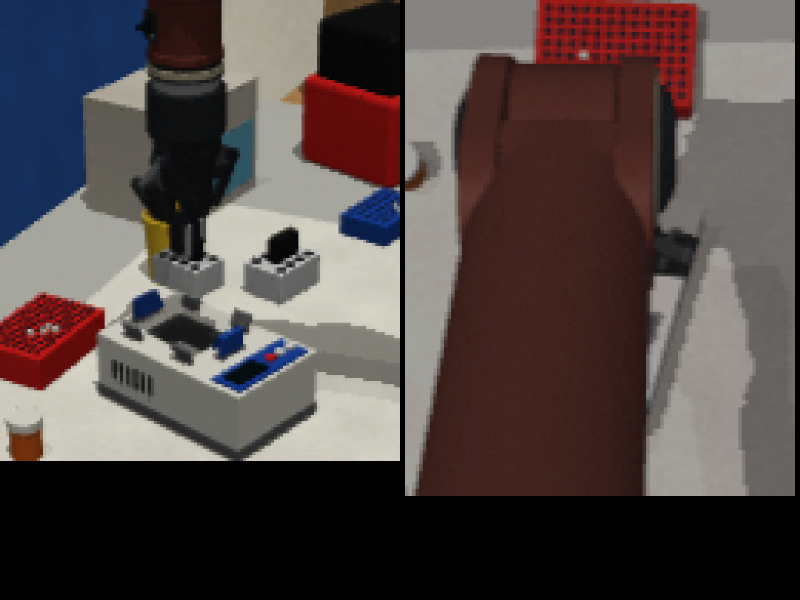

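The side view shows the block gripped level, hanging above the well (crop (190,270)); the arm blocks the top view. I'll correct the offset and descend to the mouth.

Scaled: 20 mm is 0.32, 10 mm is 0.16, -0.2 degrees / 90 = -0.0022.

```bash
python3 -m jog '{"ticks": [[0, -0.0144, -0.0336, 0, -0.0022], [0, 0, 0, 0.32, 0], [0, 0, 0, 0.32, 0], [0, 0, 0, 0.16, 0], [0, 0, 0, 0, 0], [0, 0, 0, 0, 0]]}'
python3 - <<'E'
from mv import *
rel(591.2,39.8,123,-17.2)
from fit import *
c=capture("side"); s=state()
# compare block in side view with model at grasp-predicted pose
z0=s["tool_pos"][2]-47.7; roi=(278,165,338,225)
def f(p): return cost(c,roi,p[:3],[(l,[(a,b,q+p[3]) for a,b,q in P]) for l,P in blockpolys(0,13.65)],9)
for x0 in([590.7,39.9,-17.2,z0],):
    r=minimize(f,x0,method="Nelder-Mead",options=dict(initial_simplex=np.array([x0]+[list(np.array(x0)+d) for d in np.diag([4,4,3,3])]),maxiter=200)); print("block side fit",r.x.round(1),r.fun,f(x0),"z0",round(z0,1))
E
```

```text
time_s: 8.22
tool_pos: [592.0, 41.9, 128.1]
eef_rot: [-180.0, -0.1, -17.0]
contact_force: [-0.4, -0.6, -1.3]
grip_width: 10.6
finger_force: 60.9
t 8.22 at [592.   41.9 128.1] [-1.7996e+02 -9.0000e-02 -1.7000e+01] F [-0.4 -0.6 -1.3] turn 0.2 then dx -0.2 dy 2.3 dz 5.1
block side fit [592.   43.8 -17.7  80.7] 1230.5411738977416 1248.178720108841 z0 80.5
```

Scaled: 2.1 mm is 0.0336, -0.2 mm is -0.0032.

```bash
python3 -m jog '{"ticks": [[0, -0.0032, 0.0336, 0, 0], [0, 0, 0, 0, 0], [0, 0, 0, 0, 0], [0, 0, 0, 0, 0]]}'
python3 - <<'E'
from mv import *
rel(591.2,39.8,123,-17.2)
E
```

```text
time_s: 8.78
tool_pos: [590.6, 40.0, 127.4]
eef_rot: [-180.0, 0.0, -17.0]
contact_force: [0.4, 0.8, -1.4]
grip_width: 10.6
finger_force: 60.9
t 8.78 at [590.6  40.  127.4] [-179.99    0.    -17.  ] F [ 0.4  0.8 -1.4] turn 0.2 then dx 0.6 dy 0.0 dz 4.4
```

Good. Lowering into the mouth, watching the force.

Scaled: 4 mm is 0.064, 3 mm is 0.048, 0.2 degrees / 90 = 0.0022.

```bash
for i in 1; do :; done; python3 -m jog '{"ticks": [[0, 0.0064, 0, 0.064, 0.0022], [0, 0, 0, 0.048, 0], [0, 0, 0, 0.032, 0], [0, 0, 0, 0, 0], [0, 0, 0, 0, 0]]}'; python3 -m jog '{"ticks": [[0, 0, 0, 0.032, 0], [0, 0, 0, 0.032, 0], [0, 0, 0, 0, 0]]}'
```

```text
time_s: 9.4
tool_pos: [591.1, 39.9, 118.4]
eef_rot: [-180.0, -0.0, -17.2]
contact_force: [-0.0, -0.5, -2.1]
grip_width: 10.5
finger_force: 60.9
time_s: 9.78
tool_pos: [590.9, 40.0, 114.1]
eef_rot: [-180.0, 0.0, -17.2]
contact_force: [1.9, 0.8, -1.5]
grip_width: 11.0
finger_force: 60.9
```

Scaled: 2 mm is 0.032.

```bash
python3 -m jog '{"ticks": [[0, 0, 0, 0.032, 0], [0, 0, 0, 0.032, 0], [0, 0, 0, 0.032, 0], [0, 0, 0, 0, 0]]}'; python3 -m jog '{"ticks": [[0, 0, 0, 0.048, 0], [0, 0, 0, 0.048, 0], [0, 0, 0, 0, 0]]}'
```

```text
time_s: 10.28
tool_pos: [590.9, 40.1, 108.1]
eef_rot: [-180.0, 0.0, -17.2]
contact_force: [1.2, 0.6, -2.0]
grip_width: 10.9
finger_force: 60.8
time_s: 10.65
tool_pos: [590.9, 40.1, 102.0]
eef_rot: [-180.0, 0.0, -17.2]
contact_force: [1.4, 1.8, -1.6]
grip_width: 10.4
finger_force: 60.8
```

Scaled: 3 mm is 0.048, 2 mm is 0.032.

```bash
python3 -m jog '{"ticks": [[0, 0, 0, 0.048, 0], [0, 0, 0, 0.048, 0], [0, 0, 0, 0.032, 0], [0, 0, 0, 0, 0]]}'; python3 -m jog '{"ticks": [[0, 0, 0, 0.016, 0], [0, 0, 0, 0.016, 0], [0, 0, 0, 0.016, 0], [0, 0, 0, 0, 0]]}'
```

```text
time_s: 11.15
tool_pos: [590.9, 40.1, 94.1]
eef_rot: [-180.0, 0.0, -17.2]
contact_force: [0.1, 1.8, -2.2]
grip_width: 10.4
finger_force: 60.8
time_s: 11.65
tool_pos: [591.2, 40.2, 92.5]
eef_rot: [-180.0, -0.0, -17.2]
contact_force: [-1.4, 3.4, 4.9]
grip_width: 10.5
finger_force: 61.8
```

Scaled: 1 mm is 0.016.

```bash
python3 -m jog '{"ticks": [[0, 0, 0, 0.016, 0], [0, 0, 0, 0.016, 0], [0, 0, 0, 0.016, 0], [0, 0, 0, 0, 0]]}'; python3 -m jog '{"ticks": [[0, 0, 0, 0.024, 0], [0, 0, 0, 0.024, 0], [0, 0, 0, 0, 0]]}'
```

```text
time_s: 12.15
tool_pos: [591.2, 40.3, 92.3]
eef_rot: [-179.9, -0.0, -17.2]
contact_force: [-6.4, 3.1, 21.5]
grip_width: 10.8
finger_force: 64.0
time_s: 12.52
tool_pos: [591.2, 40.3, 92.3]
eef_rot: [-179.8, -0.1, -17.2]
contact_force: [-11.2, 2.5, 37.0]
grip_width: 10.9
finger_force: 66.4
```

Scaled: -35 mm is -0.56, -25 mm is -0.4, -10 degrees / 90 = -0.1111.

```bash
python3 -m jog '{"ticks": [[0, 0, 0, -0.032, 0], [0, 0, 0, -0.032, 0], [0, 0, 0, -0.016, 0], [36, 0, 0, 0, 0], [36, 0, 0, 0, 0], [36, 0, 0, 0, 0], [36, 0, 0, -0.16, 0], [36, 0, 0, -0.4, 0], [36, 0, 0, -0.56, 0], [50, 0, 0, -0.56, 0], [50, 0, 0, 0, -0.1111], [50, 0, 0, 0, -0.1111], [50, 0, 0, 0, -0.1111], [50, 0, 0, 0, -0.1089], [50, 0, 0, 0, 0]]}'
python3 - <<'E'
from seg import *
from mv import rel
rel(455.4,258.1,195,22.6)
E
```

```text
time_s: 14.4
tool_pos: [591.1, 39.4, 195.9]
eef_rot: [180.0, -0.0, 22.5]
contact_force: [0.6, -0.2, 0.2]
grip_width: 50.2
finger_force: 0.0
t 14.4 at [591.1  39.4 195.9] [ 1.800e+02 -3.000e-02  2.246e+01] F [ 0.6 -0.2  0.2] turn -0.14 then dx -41.2 dy -254.0 dz 0.9
```

Run:
```python
from fit import *
from mv import rel
c=capture("top"); c["img"]=cv2.imread("pics/top0.png")[:,:,::-1]; roi=(203,208,262,270)
P=[(1,s) for s in hull_parts(100,76,0,6)]+[(2,box(100,76,6))]+[(3+i,s) for i,s in enumerate(hull_parts(76,56,6,41))]+[(7,box(76,56,41))]+[(8,s) for s in hull_parts(50,12,41,67)]+[(9,box(50,12,67))]
for d in((0,0),(3,-3)):
    x0=np.array([455.4+d[0],258+d[1],22.7]); r=minimize(lambda p:cost(c,roi,p,P,10),x0,method="Nelder-Mead",options=dict(initial_simplex=np.array([x0]+[x0+q for q in np.diag([3,3,2])]),maxiter=150)); print(r.x.round(2),r.fun)
rel(r.x[0],r.x[1],150,r.x[2])
```

```text
[455.43 258.3   22.92] 22.155708189746147
[455.55 258.06  23.26] 22.753079131663984
t 14.45 at [591.1  39.5 195.7] [ 1.7999e+02 -2.0000e-02  2.2410e+01] F [-0.1 -0.4  0.4] turn -0.85 then dx -38.2 dy -254.3 dz 45.7
```

Scaled: -36 mm is -0.576, -30 mm is -0.48, -0.5 degrees / 90 = -0.0056.

```bash
python3 -m jog '{"ticks": [[50, 0, 0, 0, -0.0056], [50, -0.08, -0.4, 0, 0], [50, -0.08, -0.576, 0, 0], [50, -0.08, -0.576, 0, 0], [50, -0.08, -0.576, 0.08, 0], [50, -0.08, -0.576, 0.16, 0], [50, -0.08, -0.576, 0.16, 0], [50, -0.08, -0.48, 0.16, 0], [50, -0.0768, -0.3088, 0.16, 0], [50, 0, 0, 0, 0], [50, 0, 0, 0, 0], [50, 0, 0, 0, 0]]}'
python3 - <<'E'
from mv import *
rel(455.45,258.2,60,22.9)
c=capture("top");r=(140,255,255,350); b=cv2.resize(c["img"][r[0]:r[1],r[2]:r[3],::-1],None,fx=5,fy=5,interpolation=3)
c=capture("side");r=(170,290,270,350); a=cv2.resize(c["img"][r[0]:r[1],r[2]:r[3],::-1],None,fx=4,fy=4,interpolation=3)
W=np.zeros((600,800,3),np.uint8);W[:b.shape[0],:b.shape[1]]=b;W[:480,478:798]=a;cv2.imwrite("pics/v3.png",W)
E
```

```text
time_s: 15.95
tool_pos: [455.8, 257.0, 150.9]
eef_rot: [180.0, -0.1, 22.9]
contact_force: [0.6, 0.0, 0.4]
grip_width: 49.9
finger_force: 0.0
t 15.95 at [455.8 257.  150.9] [ 1.7996e+02 -8.0000e-02  2.2950e+01] F [0.6 0.  0.4] turn 0.05 then dx 0.1 dy -1.3 dz 90.9
```

View pics/v3.png

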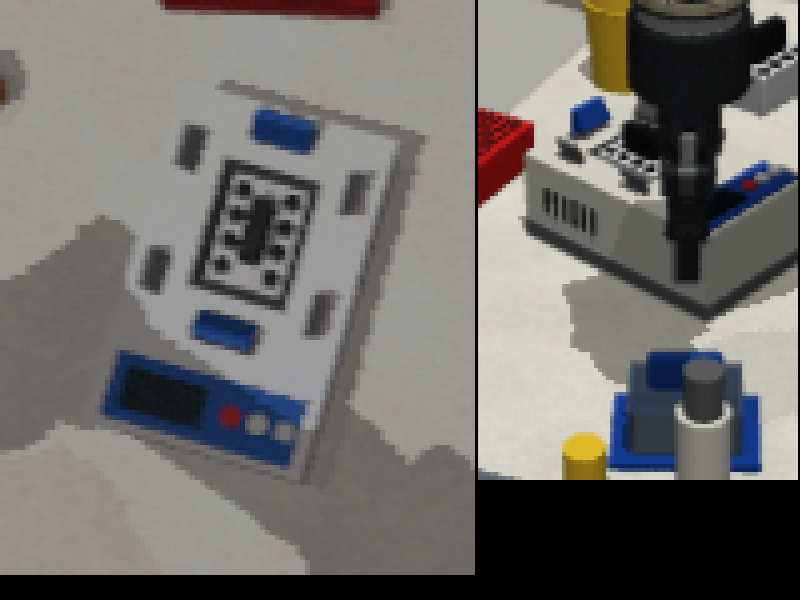

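The top crop shows the block flush and centred in the well ((255,235)), with both latches and all the posts clear. The side crop shows the fingers above the cover's handle. Gripping the handle now.

Scaled: 25 mm is 0.4, 20 mm is 0.32.

```bash
python3 -m jog '{"ticks": [[50, 0, -0.0096, 0.32, 0], [50, 0, 0, 0.4, 0], [50, 0, 0, 0.4, 0], [50, 0, 0, 0.24, 0], [50, 0, 0, 0.08, 0], [50, 0, 0, 0, 0], [50, 0, 0, 0, 0]]}'; python3 -m jog '{"ticks": [[30, 0, 0, 0, 0], [20, 0, 0, 0, 0], [8, 0, 0, 0, 0], [0, 0, 0, 0, 0], [0, 0, 0, 0, 0], [0, 0, 0, 0, 0], [0, 0, 0, 0, 0], [0, 0, 0, 0, 0]]}'
```

```text
time_s: 16.92
tool_pos: [454.9, 259.0, 61.1]
eef_rot: [-180.0, -0.1, 23.1]
contact_force: [-0.3, 0.8, 0.6]
grip_width: 49.6
finger_force: 0.0
time_s: 17.92
tool_pos: [454.4, 259.0, 60.5]
eef_rot: [-180.0, -0.0, 23.1]
contact_force: [-0.9, 0.9, 2.3]
grip_width: 10.5
finger_force: 61.4
```

Scaled: -40 mm is -0.64, -35 mm is -0.56, 10.2 degrees / 90 = 0.1133.

```bash
python3 -m jog '{"ticks": [[0, 0, 0, -0.24, 0], [0, 0, 0, -0.56, 0], [0, 0, 0, -0.64, 0], [0, 0, 0, -0.64, 0], [0, 0, 0, -0.16, 0.1111], [0, 0, 0, 0, 0.1111], [0, 0, 0, 0, 0.1111], [0, 0, 0, 0, 0.1133], [0, 0, 0, 0, 0], [0, 0, 0, 0, 0]]}'
python3 - <<'E'
from mv import *
rel(590.1,40.2,200,-17.2)
E
```

```text
time_s: 19.18
tool_pos: [454.3, 258.4, 200.6]
eef_rot: [180.0, 0.0, -17.0]
contact_force: [-0.2, -0.8, -0.7]
grip_width: 10.4
finger_force: 60.8
t 19.18 at [454.3 258.4 200.6] [180.     0.   -16.97] F [-0.2 -0.8 -0.7] turn 0.23 then dx 194.3 dy 168.3 dz 0.6
```

Scaled: 27 mm is 0.432, 23.4 mm is 0.3744, 0.2 degrees / 90 = 0.0022.

```bash
python3 -m jog '{"ticks": [[0, 0, 0, 0, 0.0022], [0, 0.192, 0.1664, 0, 0], [0, 0.368, 0.32, 0, 0], [0, 0.432, 0.3744, 0, 0], [0, 0.432, 0.3744, 0, 0], [0, 0.432, 0.3744, 0, 0], [0, 0.432, 0.3744, 0, 0], [0, 0.368, 0.32, 0, 0], [0, 0.288, 0.2496, 0, 0], [0, 0.1648, 0.1392, 0, 0], [0, 0, 0, 0, 0], [0, 0, 0, 0, 0], [0, 0, 0, 0, 0], [0, 0, 0, 0, 0]]}'
python3 - <<'E'
from mv import *
rel(590.1,40.2,160,-17.2)
c=capture("side");r=(130,270,250,390); cv2.imwrite("pics/v4.png",cv2.resize(c["img"][r[0]:r[1],r[2]:r[3],::-1],None,fx=4,fy=4,interpolation=3))
E
```

```text
time_s: 20.92
tool_pos: [589.6, 41.1, 200.4]
eef_rot: [-180.0, 0.0, -17.2]
contact_force: [-0.8, 0.3, -2.7]
grip_width: 11.0
finger_force: 60.8
t 20.93 at [589.6  41.1 200.4] [-1.7998e+02  1.0000e-02 -1.7220e+01] F [-0.8  0.3 -2.7] turn -0.02 then dx 0.8 dy 0.7 dz 40.4
```

View pics/v4.png

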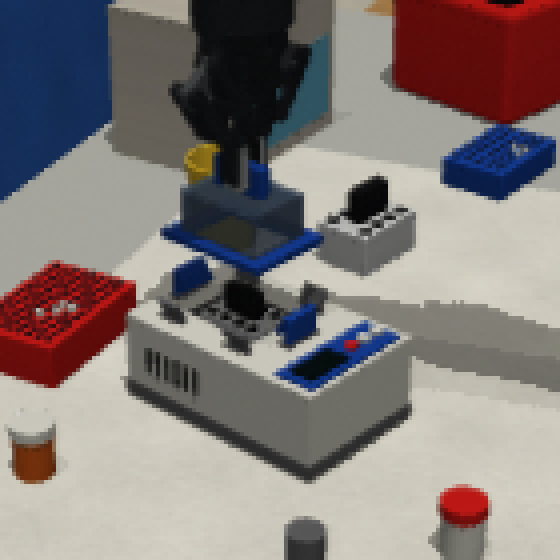

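The view shows the cover held level over the well ((242,230)), squared with the bath. I'll descend to just above the latches.

Scaled: 15 mm is 0.24, 5 mm is 0.08.

```bash
python3 -m jog '{"ticks": [[0, 0.0064, 0.0064, 0.24, 0], [0, 0, 0, 0.24, 0], [0, 0, 0, 0.08, 0], [0, 0, 0, 0, 0], [0, 0, 0, 0, 0], [0, 0, 0, 0, 0]]}'
python3 - <<'E'
from mv import *
rel(590.1,40.2,155,-17.2)
E
```

```text
time_s: 21.72
tool_pos: [590.5, 39.7, 165.8]
eef_rot: [-180.0, -0.1, -17.3]
contact_force: [-0.7, -0.1, -1.2]
grip_width: 10.7
finger_force: 60.8
t 21.73 at [590.5  39.7 165.8] [-1.7997e+02 -6.0000e-02 -1.7300e+01] F [-0.7 -0.1 -1.2] turn -0.1 then dx -0.5 dy -0.4 dz 10.8
```

Scaled: 4 mm is 0.064, 2 mm is 0.032.

```bash
python3 -m jog '{"ticks": [[0, -0.0048, -0.0032, 0.064, 0], [0, 0, 0, 0.064, 0], [0, 0, 0, 0.032, 0], [0, 0, 0, 0, 0], [0, 0, 0, 0, 0]]}'; python3 -m jog '{"ticks": [[0, 0, 0, 0.032, 0], [0, 0, 0, 0.032, 0], [0, 0, 0, 0, 0]]}'; python3 -m jog '{"ticks": [[0, 0, 0, 0.032, 0], [0, 0, 0, 0.016, 0], [0, 0, 0, 0, 0]]}'
```

```text
time_s: 22.35
tool_pos: [590.0, 40.0, 155.4]
eef_rot: [-180.0, -0.0, -17.3]
contact_force: [0.8, -0.3, -1.5]
grip_width: 10.8
finger_force: 60.8
time_s: 22.72
tool_pos: [589.3, 40.2, 151.0]
eef_rot: [180.0, 0.1, -17.3]
contact_force: [0.4, 0.1, -0.7]
grip_width: 10.8
finger_force: 60.8
time_s: 23.1
tool_pos: [589.1, 40.4, 148.5]
eef_rot: [-180.0, 0.1, -17.3]
contact_force: [-5.0, 1.9, 4.8]
grip_width: 10.6
finger_force: 61.6
```

Scaled: 1 mm is 0.016, -0.8 mm is -0.0128.

```bash
python3 -m jog '{"ticks": [[0, -0.0128, 0, 0, 0], [0, 0, 0, 0.016, 0], [0, 0, 0, 0, 0]]}'; python3 -m jog '{"ticks": [[0, 0, 0, 0.016, 0], [0, 0, 0, 0, 0]]}'
```

```text
time_s: 23.48
tool_pos: [589.3, 40.4, 147.7]
eef_rot: [-180.0, -0.0, -17.3]
contact_force: [-3.7, 0.3, 5.7]
grip_width: 11.0
finger_force: 61.7
time_s: 23.72
tool_pos: [589.6, 40.3, 147.1]
eef_rot: [-180.0, -0.1, -17.3]
contact_force: [-4.8, 1.5, 6.8]
grip_width: 10.6
finger_force: 61.9
```

Scaled: 1 mm is 0.016, -0.5 mm is -0.008.

```bash
python3 -m jog '{"ticks": [[0, -0.008, 0, 0.016, 0], [0, 0, 0, 0.016, 0], [0, 0, 0, 0, 0]]}'; python3 -m jog '{"ticks": [[0, 0, 0, 0.016, 0], [0, 0, 0, 0.016, 0], [0, 0, 0, 0, 0]]}'
```

```text
time_s: 24.1
tool_pos: [590.0, 40.3, 145.9]
eef_rot: [-179.9, -0.2, -17.3]
contact_force: [-3.7, 0.9, 9.1]
grip_width: 10.6
finger_force: 62.3
time_s: 24.48
tool_pos: [590.5, 40.2, 144.5]
eef_rot: [-179.9, -0.3, -17.3]
contact_force: [-4.5, 1.2, 11.5]
grip_width: 10.8
finger_force: 62.7
```

Scaled: 1 mm is 0.016, -0.3 mm is -0.0048.

```bash
python3 -m jog '{"ticks": [[0, -0.0048, 0, 0.016, 0], [0, 0, 0, 0.016, 0], [0, 0, 0, 0, 0]]}'; python3 -m jog '{"ticks": [[0, 0, 0, 0.016, 0], [0, 0, 0, 0.016, 0], [0, 0, 0, 0, 0]]}'
```

```text
time_s: 24.85
tool_pos: [589.3, 40.6, 140.4]
eef_rot: [-180.0, -0.1, -17.3]
contact_force: [-1.4, 0.9, 3.4]
grip_width: 11.0
finger_force: 61.4
time_s: 25.22
tool_pos: [587.9, 40.5, 136.6]
eef_rot: [180.0, 0.1, -17.3]
contact_force: [1.5, 0.4, -4.4]
grip_width: 10.3
finger_force: 61.1
```

The resistance dropped, so the cover is through the latches. Pressing on to the hard stop.

Scaled: 1 mm is 0.016, 0.5 mm is 0.008.

```bash
python3 -m jog '{"ticks": [[0, 0.008, 0, 0.016, 0], [0, 0, 0, 0.016, 0], [0, 0, 0, 0, 0]]}'; python3 -m jog '{"ticks": [[0, 0, 0, 0.016, 0], [0, 0, 0, 0, 0]]}'
```

```text
time_s: 25.6
tool_pos: [588.9, 40.2, 136.3]
eef_rot: [180.0, -0.0, -17.3]
contact_force: [-0.2, -0.5, -2.3]
grip_width: 10.6
finger_force: 61.5
time_s: 25.85
tool_pos: [589.0, 40.2, 135.6]
eef_rot: [-180.0, -0.0, -17.3]
contact_force: [0.8, 0.5, 0.1]
grip_width: 10.8
finger_force: 61.6
```

Scaled: 1 mm is 0.016.

```bash
python3 -m jog '{"ticks": [[0, 0, 0, 0.016, 0], [0, 0, 0, 0.016, 0], [0, 0, 0, 0, 0]]}'; python3 -m jog '{"ticks": [[0, 0, 0, 0.016, 0], [0, 0, 0, 0, 0], [0, 0, 0, 0, 0]]}'
```

```text
time_s: 26.22
tool_pos: [589.1, 40.4, 135.4]
eef_rot: [-180.0, -0.1, -17.3]
contact_force: [-2.7, 0.6, 10.4]
grip_width: 10.7
finger_force: 63.2
time_s: 26.6
tool_pos: [589.1, 40.4, 135.4]
eef_rot: [-179.9, -0.1, -17.3]
contact_force: [-5.9, 1.3, 14.9]
grip_width: 10.5
finger_force: 63.8
```

Run:
```python
from h import *
c=capture("side");r=(140,260,260,370); cv2.imwrite("pics/v5.png",cv2.resize(c["img"][r[0]:r[1],r[2]:r[3],::-1],None,fx=5,fy=5,interpolation=3))
s=state();print(s["time_s"],s["contact_force"],s["tool_pos"])
```

```text
26.65 [-4.60359838  0.91563602 15.48957311] [589.07666378  40.35286307 135.39423314]
```

View pics/v5.png

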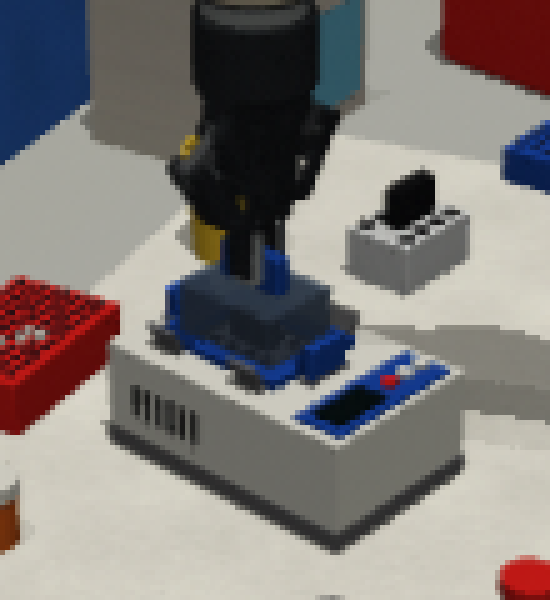

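The view shows the cover's rim flat on the deck between the posts (crop (250,350)), with both latches upright at its ends (near one at (325,350)). The push holds at about 15 N, so I'm handing in.

```bash
python3 -c "
from cell import *
print(close_job())"
```

```text
the job is handed in; nothing more can be done
None
```

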